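Rolling pin out of its end-covered box

ROBOT

A 6-joint arm with a two-finger parallel gripper is mounted at the origin on a cart in front of the work surface, level with it; the furniture and walls round the work are solid. World frame = base frame: x ahead of the robot, y to its left, z up, the work surface at z = 0. Lengths are in m, angles in rad, forces in N, time in s.
With the tool pointing down it reaches from about 0.35 to 0.85 m from the base axis. Payload 8.1 kg.
Tool frame: the origin (TCP) lies on the mounting face of the last link; the fingertips stand 186 mm ahead of it and the grasp point (between the pads) lies 167 mm ahead of it (robot.finger_overhang is the distance from the TCP to the fingertips, in m); z points along the fingers, y is the line along which they close (so a half turn about z gives the same grasp; the last joint's range is limited). The gripper opens to 93 mm and grips with 3 to 60 N. Pads are 15 mm wide; open, the fingers measure 128 mm over their backs; the gripper's body (75 mm by 188 mm) begins 65 mm behind the grasp point.
Start: joints at [-1.28, 0.13, 1.488, -0, 1.523, -0.085], TCP at [0.22, -0.558, 0.405] pointing down, gripper open.
Joint ranges: [-2.96, 2.96], [-0.89, 2.26], [0.02, 2.5], [-1.34, 4.48], [0, 2.73], [-2.66, 2.66]. Speed limits (rad/s): [2.39, 2.39, 2.79, 3.14, 3.14, 3.14].

INTERFACE

Orientations are given as a rotation vector (axis times angle).
In Python, from plant import readout, read_camera, get_calibration, job, robot gives the robot as it stands.
- The arm moves only by the shell command python3 -m handwheel 'ROWS' [FORCE]. ROWS is JSON, a list of rows, each a list of 5 numbers: the shift along the world's x, y, z in cm, then the turn about the world's z in rad, then the closure, from 0 (fully open) to 1 (shut). In form: [[tx, ty, tz, spin, gripper], ...]. A call has 1 to 10 rows; each row shifts and turns the commanded pose from where the row before left it; what a row does not reach is not made up. A row lasts 1/8 s, in which the tool goes at most 62.5 mm and 10.7 degrees, less where a joint would pass 70% of its speed; a pose out of reach is approached as far as the arm can. A call is refused whole if a number of a shift passes 6.25 or a number of a turn 0.188, either way. A call with a gripper value outside its range is refused whole. The fingers move at their own pace and stop on an object; FORCE is the grip in N (left out, the last holds). Time passes only in rows, so rows that do not move let the fingers close. It gives the time, the measured TCP pose, the force, the opening and the grip force at its end, in the units of the state.
- readout.read_state(): the state, without advancing time (a new reading comes with each control period).
- read_camera(name): name is "scene" or "top"; returns the picture (420x560x3 uint8, red, green, blue); there is no depth.
- get_calibration(name): a dict with "fovy" (degrees; the focal length in pixels is half the picture's height over the tangent of half this angle, whatever the lens; pixels are square), "cx", "cy" (the principal point, pixels), "pose" (4x4, takes a point from camera to world coordinates). Camera axes: x right, y down, z forward; pixel columns grow to the right and rows downward; lengths in m; the calibration is good to about 2 mm. A picture is of the moment at which its call begins. get_calibration takes no time and is no camera call.
- job.close_job(): hands the job in; it is judged then, once.
The state is a dict: "t": time; "q": joint angles; "dq": joint speeds; "joint_torque": joint torques, N m; "tool_pos": TCP position; "orientation": TCP orientation; "force": force on the tool from outside, world axes, zero at the start; "wrist_torque": the same for the moment, N m; "opening": finger opening in m; "gripper_force": force on a finger pad.
Only numpy, scipy, OpenCV 4.12 (cv2) and the standard library are available. Lean on these libraries where they do the work, as an engineer would, in place of code of your own. Each camera call takes 0.05 s, during which the arm holds its last target. There are 200 camera calls.

TASK

Take the small rolling pin out of its long wooden box for use. First slide the pin under the wide board until you feel it gently meet the pad at that end, so that its other end comes out from under the narrow board; then tilt that other end up through the opening, draw the pin out slantwise, and finish still holding it in the gripper, level and clear above the box with nothing else touching it. Do not disturb the things standing around.

Things in the scene. Friction and masses are not known exactly. Their poses are not given: they have to be found in the camera images.
- box: Long low box of light wood fixed to the worktop (place and yaw vary), 290 x 154 x 82 mm high. Origin: under the box on its centre line, on the worktop. x runs along the box to the end with the WIDE top board (towards the robot's right, -y, within 23 degrees), y across, z up. Inside (box frame, mm): floor top z 8; free from x -135 to +135 (pad face) and y -70 to +70.
- end_pad: Rubber pad 4 x 80 x 50 mm fixed on the inside of the end wall under the wide board, hardly visible; hard, does not yield. Origin at its centre, axes as the box; its face towards the pin is 2 mm from the origin on the -x side (box x +135).
- opening (a point): Middle of the opening between the two fixed top boards (box x -20, y 0, z 82 mm). Boards: underside z 76, top z 82; the wide one covers box x +60 to +149, the narrow one x -145 to -100. The opening is 160 mm long; beside it the side walls (7 mm thick) are only 53 mm high, under the boards they reach up to the boards.
- pin: Small plain rolling pin: straight round wooden rod 220 mm long, 24 mm thick, about 0.09 kg (varies). Origin mid-length on the axis, x along the rod to the wide-board end; y, z turn as it rolls. Starts loose on the box floor, within 5 degrees of the box's x and 10 mm of its centre line, an end under each board, too long to lift straight out, 23 to 44 mm short of the pad.
- pin_inner_end (a point): Centre of the pin's end face that lies under the wide board (pin x +110 mm).
- pin_outer_end (a point): Centre of the pin's end face that lies under the narrow board at the start (pin x -110 mm).
- red_cup: Bystander: plain tall cup, 74 mm wide, 120 mm high, to the left of the box; origin under its centre.
- salt_shaker: Bystander: salt shaker 44 mm wide, 90 mm high, far right of the box; origin under its centre. Behind and above it hang the wall cabinets: underside at z 0.457 m, foremost part at x 0.635 m; keep the wrist clear of them.
- spice_jar: Bystander: small spice jar 47 mm wide, 98 mm high, near right of the box; origin under its centre. Right of it stands a fixed dish drainer heaped with crockery (x 0.31 to 0.66, y -0.40 to -0.11, up to z 0.32 m): pass over or round it.

How it is judged:
On the way, in this order (a step that is already met when the one before it is completed fails the run):
1. the pin is pushed against the pad under the wide board, felt by force (contact force between pin and end_pad above 1.5 N), for 0.05 s.
2. the pin stands tilted through the opening: outer end above the boards, inner end still under the wide board (z of pin_outer_end in the frame of box above 0.09 m and z of pin_inner_end in the frame of box below 0.07 m and x of pin_inner_end in the frame of box above 0.06 m), for 0.1 s.
At the end, for the whole second after the job is handed in: The gripper still holds the pin, at rest, level within 17 degrees, both ends more than 30 mm above the box's boards (axis above 125 mm), its middle within 0.2 m (horizontally) of the middle of the opening, and not touching the box (height (world z) of each of pin_outer_end, pin_inner_end above 0.125 m and angle between pin's own x axis and vertical between 1.27 and 1.87 rad and horizontal distance between pin and opening below 0.2 m and contact force between the fingers and pin above 1 N and contact force between pin and box below 0.1 N and linear speed of pin below 0.03 m/s); the arm keeps its last pose, push and grip.
It fails at once if the pin is rammed into the pad (over 30 N) (contact force between pin and end_pad above 30 N).
It fails at once if a thing standing around is shifted by more than 30 mm (distance of any of red_cup, salt_shaker, spice_jar from where it was at the start of the episode above 0.03 m).
It also fails if it takes over 51 s, if anything falls off the work surface, if the arm or the gripper's body presses on something with over 40 N, if the wrist force passes 120 N, or if a joint passes its speed limit or range.

## Working session

There is one attempt and no reset: what is moved stays moved. The work goes in short steps, Python scripts to look and compute and a shell command to move; the robot and the scene stay as the last step left them, time stands still between calls to the robot, and variables do not carry over. Pictures are saved under pics/ and viewed, at most 10 in all, crops included, and the job is handed in when it is done.

```bash
mkdir -p pics; ls
python3 - <<'E'
from plant import readout, read_camera, get_calibration
import cv2
for n in("scene","top"):
    cv2.imwrite(f"pics/{n}0.png",read_camera(n)[:,:,::-1]); print(n,get_calibration(n))
print(readout.read_state())
E
```

```text
pics
scene {'fovy': 43.89845940799898, 'cx': 283.3379868582278, 'cy': 214.37413385992764, 'pose': array([[-0.89279243, -0.27372894,  0.35776269,  0.09818863],
       [-0.45030363,  0.56378246, -0.69236983,  0.94567899],
       [-0.01217867, -0.77924438, -0.62660185,  0.82644857],
       [ 0.        ,  0.        ,  0.        ,  1.        ]])}
top {'fovy': 48.851525995672375, 'cx': 282.3385710518031, 'cy': 213.65892822154305, 'pose': array([[ 0.0232151 , -0.98191894,  0.18787295,  0.34070029],
       [-0.99968168, -0.02094329,  0.01406855,  0.11483239],
       [-0.00987949, -0.18813975, -0.98209258,  1.08319322],
       [ 0.        ,  0.        ,  0.        ,  1.        ]])}
{'t': 0.1, 'q': array([-1.28041719e+00,  1.31113811e-01,  1.48915841e+00, -1.76008817e-06,
        1.52297550e+00, -8.53951373e-02]), 'dq': array([-0.00043667, -0.00061381, -0.00077524, -0.001705  , -0.00024883,
        0.00059   ]), 'joint_torque': array([ 1.60206961e-03, -5.61340284e+01, -4.93097091e+01,  7.70600117e-02,
        2.90304667e-02, -1.88657248e-05]), 'tool_pos': array([ 0.22016271, -0.55793702,  0.40378182]), 'orientation': array([-3.08468673e+00, -5.86490739e-01,  2.68596485e-04]), 'force': array([-0.12139544, -0.37204231,  0.28563248]), 'wrist_torque': array([-0.00513651, -0.03162394, -0.0167681 ]), 'gripper_force': 0.0, 'opening': 0.09249217292820952}
```

View pics/scene0.png

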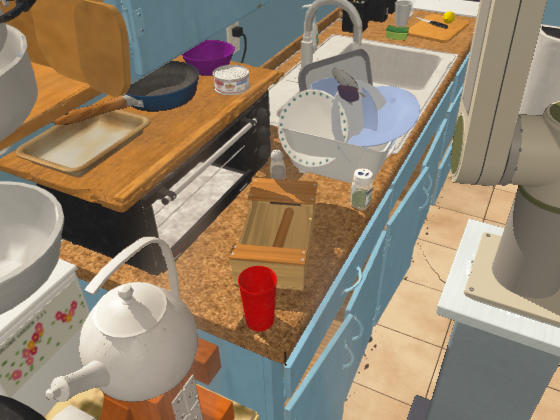

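View pics/top0.png

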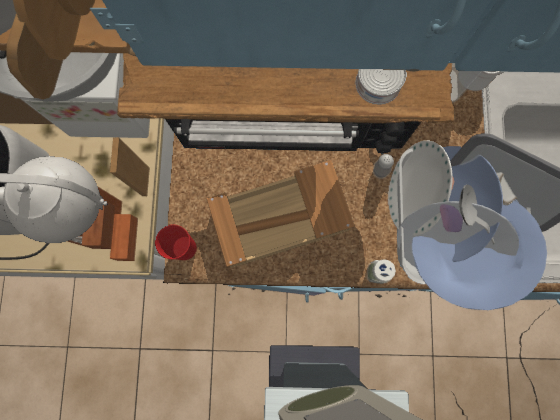

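Run:
```python
import cv2
a=cv2.imread("pics/top0.png")[150:280,195:375]; cv2.imwrite("pics/topz.png",cv2.resize(a,None,fx=4.4,fy=4.4,interpolation=cv2.INTER_CUBIC))
a=cv2.imread("pics/scene0.png")[165:300,220:330]; cv2.imwrite("pics/scz.png",cv2.resize(a,None,fx=4.4,fy=4.4,interpolation=cv2.INTER_CUBIC))
```

```text
(no output)
```

View pics/topz.png

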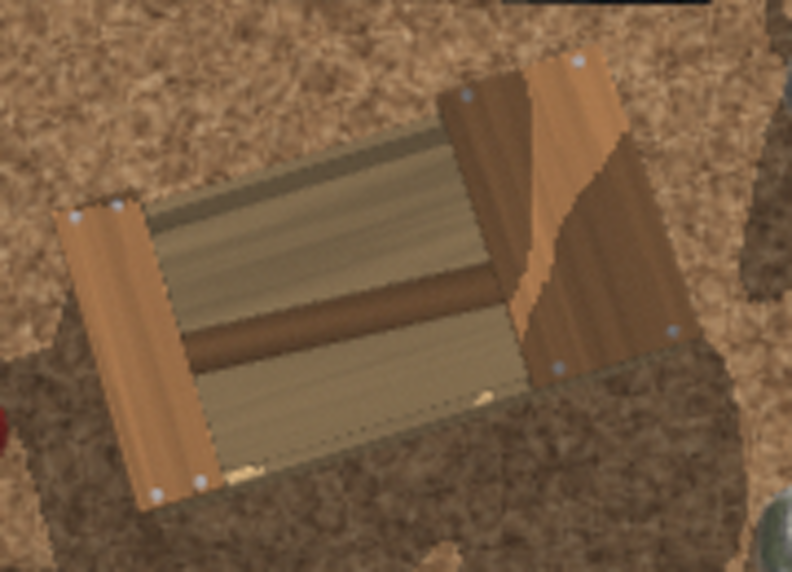

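View pics/scz.png

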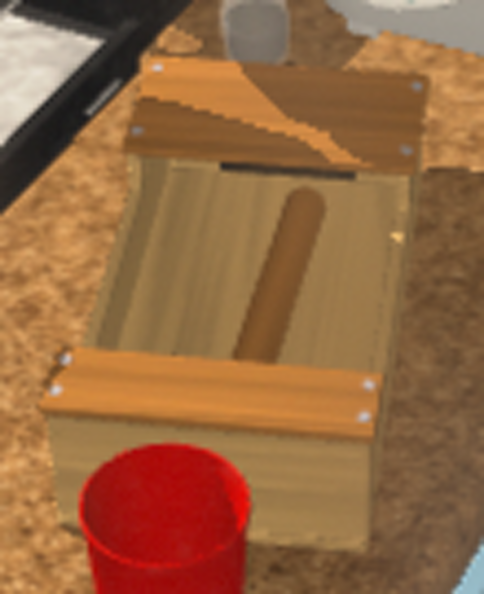

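The top view shows the wide board at right (zoom x 438–697), the narrow board at left (58–222), and the pin from (192,354) to (500,281). In the scene view the pin's inner end is visible at about (305,187), with the dark pad behind it at (290,170).

```bash
cat > h.py <<'E'
import numpy as np, cv2
from plant import get_calibration
def cast(n,px,z):
    c=get_calibration(n);f=210/np.tan(np.radians(c["fovy"]/2));P=c["pose"]
    d=np.array([[(u-c["cx"])/f,(v-c["cy"])/f,1] for u,v in px])@P[:3,:3].T
    return P[:3,3]+d*((z-P[2,3])/d[:,2])[:,None]
E
python3 - <<'E'
from h import *
tz=lambda l:[(195+(x+.5)/4.4-.5,150+(y+.5)/4.4-.5) for x,y in l]
sz=lambda l:[(220+(x+.5)/4.4-.5,165+(y+.5)/4.4-.5) for x,y in l]
W=cast("top",tz([(58,212),(148,508),(135,202),(222,484),(438,97),(535,387),(600,45),(697,338)]),.082)[:,:2]
B=np.array([[-145,77],[-145,-77],[-100,77],[-100,-77],[60,77],[60,-77],[149,77],[149,-77]])/1000
def fit(W):
    b=B-B.mean(0);w=W-W.mean(0);t=np.arctan2((b[:,0]*w[:,1]-b[:,1]*w[:,0]).sum(),(b*w).sum())
    R=np.array([[np.cos(t),-np.sin(t)],[np.sin(t),np.cos(t)]]);return t,R,W.mean(0)-R@B.mean(0)
t,R,o=fit(W);print("yaw",t,"o",o,"res mm",np.round((W-o-B@R.T)*1000,1).tolist())
S=cast("scene",sz([(47,411),(375,437),(65,349),(385,372),(125,153),(413,172),(147,58),(427,75)]),.082)[:,:2]
print("scene yaw,o",fit(S)[0],fit(S)[2])
p=cast("top",tz([(192,354),(500,281)]),.02)[:,:2];pb=(p-o)@R
d=pb[1]-pb[0];print("pin pts box",pb,"ang deg",np.degrees(np.arctan2(d[1],d[0])))
e=cast("scene",sz([(305,187)]),.030)[:,:2];print("inner end box",(e-o)@R)
for x in(-.06,-.04,-.09,0):
    y=pb[0,1]+(x-pb[0,0])*d[1]/d[0];print(x,y,"world",o+R@[x,y])
print("xdir",R[:,0])
from plant import readout
from scipy.spatial.transform import Rotation as Q
print(Q.from_rotvec(readout.read_state()["orientation"]).as_matrix().round(3))
E
```

```text
yaw -1.2399538808487434 o [0.53485514 0.13634083] res mm [[4.0, -2.8], [1.7, -5.0], [-4.6, 1.1], [-0.3, 1.6], [1.5, 0.3], [-0.8, -0.5], [1.9, 2.1], [-3.4, 3.3]]
scene yaw,o -1.2283350410769927 [0.53203398 0.13843374]
pin pts box [[-0.10059134  0.00088881]
 [ 0.06682541 -0.0113656 ]] ang deg -4.186412972422476
inner end box [[ 0.10290612 -0.01575262]]
-0.06 -0.0020823574701631185 world [0.51339532 0.19241054]
-0.04 -0.0035462974010236088 world [0.51850756 0.17301961]
-0.09 0.00011355242612761762 world [0.50572694 0.22149693]
0 -0.006474177262744591 world [0.52873206 0.13423776]
xdir [ 0.3248399  -0.94576902]
[[ 0.93   0.367 -0.   ]
 [ 0.367 -0.93   0.002]
 [ 0.    -0.002 -1.   ]]
```

```bash
python3 -m handwheel '[[0,0,5.7,0,0],[0,0,5.7,0,0],[0,0,5.7,0,0],[1.92,5.1,0,0.1,0],[1.92,5.1,0,0.1,0],[1.92,5.1,0,0.1,0],[1.92,5.1,0,0.1,0],[1.92,5.1,0,0.1,0],[1.92,5.1,0,0.1,0],[1.92,5.1,0,0.1,0]]' 6
```

```text
t: 1.35
tool_pos: [0.3548, -0.1994, 0.5754]
orientation: [-2.695, -1.613, -0.0]
force: [1.3, -0.6, -0.5]
opening: 0.093
gripper_force: 0.0
```

```bash
python3 -m handwheel '[[1.92,5.1,0,0.095,0],[1.92,5.1,0,0.095,0],[1.92,5.1,0,0.095,0],[1.92,5.1,-3,0.095,0],[1.92,5.1,-3,0.095,0],[1.92,5.0,-3,0.095,0],[1.92,5.0,-5,0.095,0],[1.92,5.0,-5,0.095,0],[0,0,-5,0,0],[0,0,0,0,0]]'
python3 - <<'E'
from plant import readout
from scipy.spatial.transform import Rotation as Q
import numpy as np
s=readout.read_state();M=Q.from_rotvec(s["orientation"]).as_matrix();print(s["tool_pos"],np.arctan2(M[1,0],M[0,0]),M[:,2],s["force"])
E
```

```text
t: 2.6
tool_pos: [0.5007, 0.1891, 0.3453]
orientation: [-1.904, -2.491, 0.013]
force: [-1.2, 0.6, -0.6]
opening: 0.093
gripper_force: 0.0
[0.50065196 0.18912484 0.34529294] 1.8366927572484415 [-0.00987371 -0.00279863 -0.99994734] [-1.16973912  0.62993955 -0.63524092]
```

```bash
python3 -m handwheel '[[0,0,0,0,0],[0,0,0,0,0]]';python3 - <<'E'
from plant import read_camera
import cv2
from h import *
a=read_camera("top")[:,:,::-1]; cv2.imwrite("pics/top1.png",cv2.resize(a[130:300,150:400],None,fx=3,fy=3))
E
```

```text
t: 2.85
tool_pos: [0.5035, 0.1889, 0.3536]
orientation: [1.908, 2.492, 0.006]
force: [0.9, 0.4, 0.3]
opening: 0.0931
gripper_force: 0.0
```

View pics/top1.png

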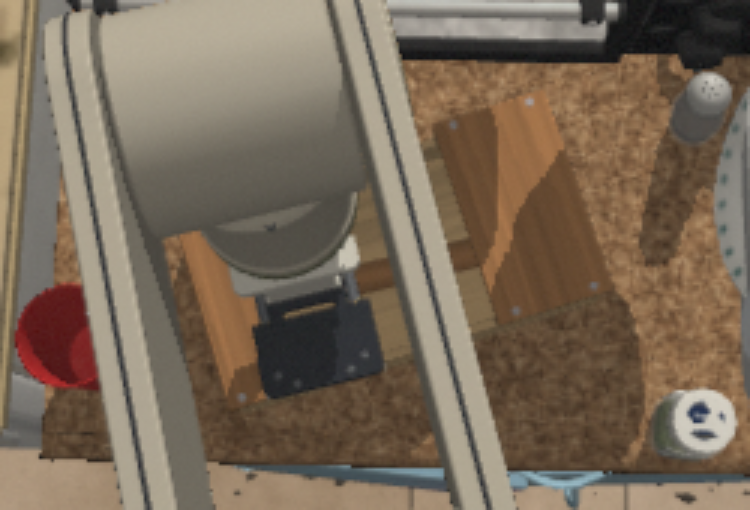

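The gripper hangs over the narrow-board side at (320,340), well aligned across the pin, and the cup (60,340) and jars are untouched. Next I'll shift and descend.

```bash
python3 -m handwheel '[[0.45,1.8,-2,0,0],[0,0,-4,0,0],[0,0,-3,0,0],[0,0,-3,0,0],[0,0,-2,0,0],[0,0,-1.2,0,0],[0,0,0,0,0],[0,0,0,0,0]]'
```

```text
t: 3.9
tool_pos: [0.5078, 0.2073, 0.1998]
orientation: [1.908, 2.494, 0.003]
force: [0.6, 0.2, 0.7]
opening: 0.0926
gripper_force: 0.0
```

Now close on the pin gently; I'll only need enough grip to push it.

```bash
python3 -m handwheel '[[0,0,-0.2,0,1],[0,0,0,0,1],[0,0,0,0,1],[0,0,0,0,1],[0,0,0,0,1],[0,0,0,0,1],[0,0,0,0,1],[0,0,0,0,1]]' 12
```

```text
t: 4.9
tool_pos: [0.5071, 0.2072, 0.1965]
orientation: [1.908, 2.495, 0.0]
force: [0.4, 0.5, -0.1]
opening: 0.0231
gripper_force: 12.0
```

```bash
python3 -m handwheel '[[0.13,-0.48,0,0,1],[0.13,-0.48,0,0,1],[0.13,-0.48,0,0,1],[0.13,-0.48,0,0,1],[0,0,0,0,1],[0,0,0,0,1]]'; python3 -m handwheel '[[0.05,-0.19,0,0,1],[0,0,0,0,1],[0.05,-0.19,0,0,1],[0,0,0,0,1]]'
```

```text
t: 5.65
tool_pos: [0.5123, 0.1878, 0.1964]
orientation: [1.909, 2.495, -0.0]
force: [-0.2, -0.3, -0.4]
opening: 0.024
gripper_force: 12.0
t: 6.15
tool_pos: [0.5133, 0.1841, 0.1964]
orientation: [1.908, 2.495, -0.0]
force: [-1.0, -0.2, -0.5]
opening: 0.0233
gripper_force: 12.0
```

```bash
for i in 1; do python3 -m handwheel '[[0.05,-0.19,0,0,1],[0,0,0,0,1]]'; done; python3 -m handwheel '[[0.04,-0.15,0,0,1],[0,0,0,0,1]]'
```

```text
t: 6.4
tool_pos: [0.5138, 0.1821, 0.1964]
orientation: [1.909, 2.495, -0.0]
force: [0.7, -0.7, 0.0]
opening: 0.0237
gripper_force: 12.0
t: 6.65
tool_pos: [0.5142, 0.1806, 0.1964]
orientation: [1.908, 2.495, -0.0]
force: [-0.5, -0.9, -0.2]
opening: 0.0235
gripper_force: 12.0
```

```bash
python3 -m handwheel '[[0.04,-0.15,0,0,1],[0,0,0,0,1]]'|grep -E 'pos|^force'; python3 -m handwheel '[[0.04,-0.15,0,0,1],[0,0,0,0,1]]'|grep -E 'pos|^force'
```

```text
tool_pos: [0.5146, 0.1791, 0.1965]
force: [-0.6, -0.1, -0.1]
tool_pos: [0.515, 0.1777, 0.1964]
force: [0.2, -0.7, -0.2]
```

```bash
python3 -m handwheel '[[0.04,-0.15,0,0,1],[0,0,0,0,1]]'|grep -E 'pos|^force'
```

```text
tool_pos: [0.5153, 0.1765, 0.1964]
force: [-0.4, 2.6, -1.3]
```

```bash
python3 -m handwheel '[[0.03,-0.12,0,0,1],[0,0,0,0,1]]'|grep -E 'pos|^force'
```

```text
tool_pos: [0.5154, 0.176, 0.1965]
force: [-2.7, 8.4, -0.3]
```

Felt contact at about 9 N. Next I'll back off, ease the grip so the pin can pivot, and lift.

```bash
python3 -m handwheel '[[0,0,0,0,1],[-0.1,0.38,0,0,1],[0,0,0.8,0,1],[0,0,0.8,0,1],[0,0,0.8,0,1],[0,0,0.8,0,1],[0,0,0,0,1]]' 7; python3 -m handwheel '[[0,0,0.7,0,1],[0,0,0.7,0,1],[0,0,0.7,0,1],[0,0,0.7,0,1],[0,0,0,0,1]]'
python3 - <<'E'
from plant import read_camera
import cv2
a=read_camera("scene")[:,:,::-1]; cv2.imwrite("pics/sc2.png",cv2.resize(a[130:310,170:370],None,fx=3,fy=3))
E
```

```text
t: 8.52
tool_pos: [0.5152, 0.1789, 0.2296]
orientation: [1.908, 2.494, 0.002]
force: [0.1, 0.3, -0.1]
opening: 0.0235
gripper_force: 7.0
t: 9.15
tool_pos: [0.5151, 0.179, 0.2574]
orientation: [1.908, 2.495, 0.002]
force: [0.6, -0.1, -0.9]
opening: 0.0236
gripper_force: 7.0
```

View pics/sc2.png

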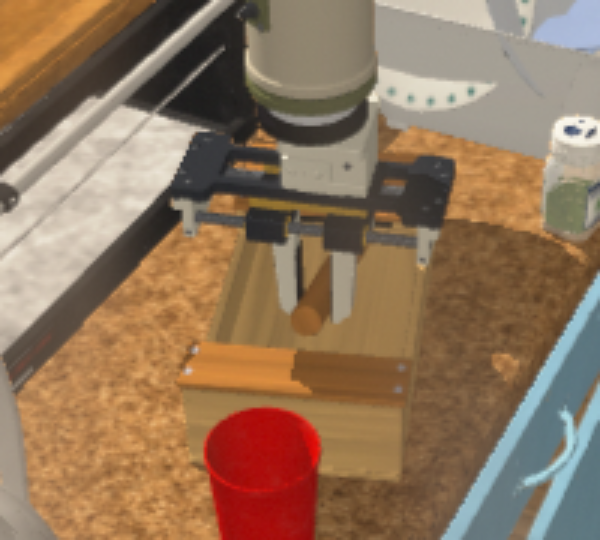

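The pin is held between the fingers, with its outer end face showing at (308,320), out from under the narrow board. I'll lift a little more and measure the outer end.

```bash
python3 -m handwheel '[[0,0,0.7,0,1],[0,0,0.7,0,1],[0,0,0.6,0,1],[0,0,0,0,1],[0,0,0,0,1]]'
python3 - <<'E'
from plant import read_camera
import cv2
a=read_camera("scene")[:,:,::-1]; cv2.imwrite("pics/sc3.png",cv2.resize(a[165:275,230:330],None,fx=5,fy=5))
E
```

```text
t: 9.82
tool_pos: [0.5146, 0.1789, 0.2764]
orientation: [-1.908, -2.495, 0.0]
force: [0.1, -0.1, -0.9]
opening: 0.0238
gripper_force: 7.0
```

View pics/sc3.png

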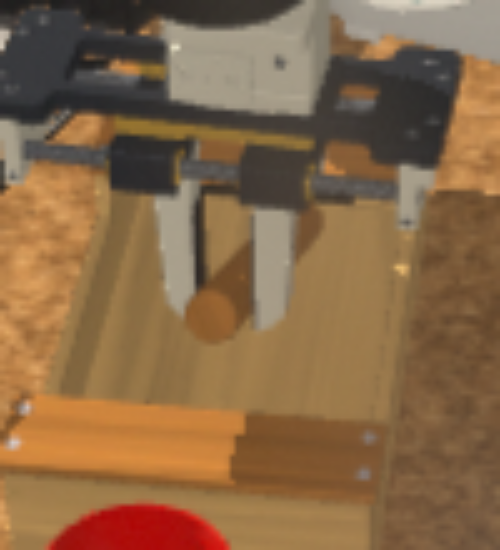

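Run:
```python
from h import *
c=np.array([.5146,.1789]);u=np.array([.262,-.965]);n=np.array([.965,.262])
for p in [(272.4,228.2)]:
    A=cast("scene",[p],0.)[0];B=cast("scene",[p],.2)[0]
    k=(c-A[:2])@n/((B-A)[:2]@n);X=A+k*(B-A);print(X,"along",(X[:2]-c)@u)
    g=np.array([*c,.1]);print("length to grip axis if z~.1:",np.linalg.norm(X-g))
```

```text
[0.50740433 0.20540315 0.1093777 ] along -0.027460804097282958
length to grip axis if z~.1: 0.02901957544369787
```

```bash
python3 -m handwheel '[[-0.22,0.82,0.25,0,1],[-0.22,0.82,0.25,0,1],[-0.22,0.82,0.25,0,1],[-0.22,0.82,0.25,0,1],[-0.22,0.82,0.4,0,1],[0,0,0,0,1]]'|grep -E 't:|pos|force'; python3 -m handwheel '[[-0.22,0.82,0.4,0,1],[-0.22,0.82,0.5,0,1],[-0.22,0.82,0.6,0,1],[-0.22,0.82,0.6,0,1],[-0.22,0.82,0.6,0,1],[0,0,0,0,1],[0,0,0,0,1]]'
python3 - <<'E'
from plant import read_camera
import cv2
a=read_camera("scene")[:,:,::-1][140:300,200:360]; 
b=read_camera("top")[:,:,::-1][150:310,150:350]
cv2.imwrite("pics/sc4.png",cv2.resize(cv2.hconcat([a,b]),None,fx=2.2,fy=2.2))
E
```

```text
t: 10.62
tool_pos: [0.5036, 0.2206, 0.291]
force: [0.3, 0.1, -0.9]
gripper_force: 7.0
t: 11.5
tool_pos: [0.4927, 0.2609, 0.3174]
orientation: [1.908, 2.496, 0.0]
force: [0.0, 0.6, 0.1]
opening: 0.0237
gripper_force: 7.0
```

View pics/sc4.png

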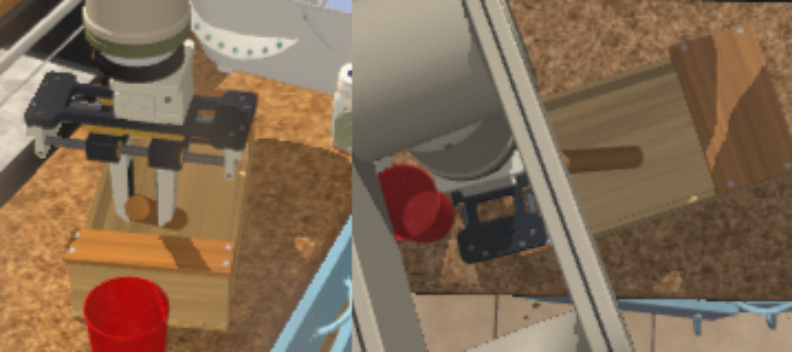

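The pin is out: its inner end at (640,157) is clear of the wide board's edge (about x 690), and the cup is untouched. Next I'll raise it, then bring it over the box.

```bash
python3 -m handwheel '[[0,0,1.5,0,1],[0,0,2,0,1],[0,0,2.5,0,1],[0,0,3,0,1],[0,0,3,0,1],[0,0,0,0,1]]' 10|grep -E 'pos|^force';  python3 -m handwheel '[[0.45,-1.3,0,0,1],[0.45,-1.3,0,0,1],[0.45,-1.3,0,0,1],[0.45,-1.2,0,0,1],[0,0,0,0,1],[0,0,0,0,1]]'
python3 - <<'E'
from plant import read_camera
import cv2
a=read_camera("scene")[:,:,::-1][110:290,190:350]; 
b=read_camera("top")[:,:,::-1][130:310,150:350]
cv2.imwrite("pics/sc5.png",cv2.resize(cv2.hconcat([a,b]),None,fx=2.2,fy=2.2))
E
```

```text
tool_pos: [0.4933, 0.2611, 0.442]
force: [0.3, -0.4, -1.5]
t: 13.1
tool_pos: [0.5107, 0.2099, 0.4374]
orientation: [-1.909, -2.495, -0.0]
force: [0.2, 0.2, -1.3]
opening: 0.0236
gripper_force: 10.0
```

View pics/sc5.png

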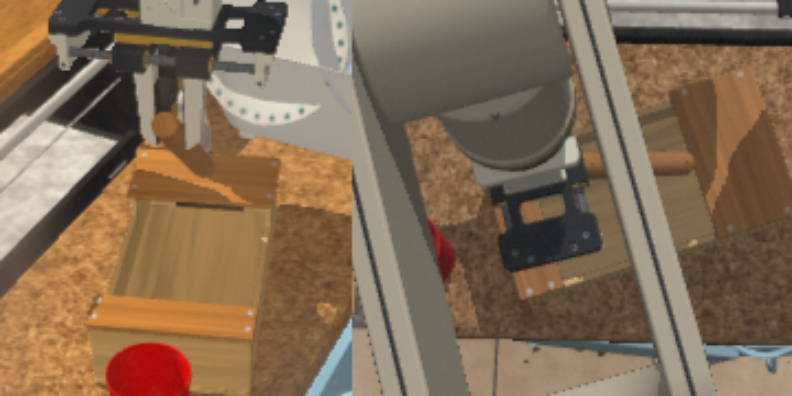

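The pin is held tilted above the box: inner end at (210,170) in the left picture and (690,163) in the right. I'll triangulate it.

Run:
```python
from h import *
R=lambda n,p:(cast(n,[p],0.)[0],cast(n,[p],.3)[0])
def tri(p,q):
    A,B=R("scene",p);C,D=R("top",q);u=B-A;v=D-C
    s=np.linalg.lstsq(np.c_[u,-v],C-A,rcond=None)[0];P=A+s[0]*u;Q=C+s[1]*v;return (P+Q)/2,np.linalg.norm(P-Q)
X,e=tri((190+209/2.2,110+168/2.2),(150+(690-352)/2.2,130+163/2.2));print(X,e)
g=np.array([.5107,.2099,.2604]);d=X-g;print(np.linalg.norm(d),np.degrees(np.arcsin(d[2]/np.linalg.norm(d))))
t=-1.237;o=np.array([.5335,.137]);M=np.array([[np.cos(t),-np.sin(t)],[np.sin(t),np.cos(t)]])
print("box",(X[:2]-o)@M,(g[:2]-o)@M)
```

```text
[0.5417066  0.08316363 0.12971337] 0.0059316703452746
0.1846686526853644 -45.04660470740744
box [ 0.05355364 -0.00988489] [-0.07634632  0.00234282]
```

```bash
python3 -m handwheel '[[0.65,-1.9,0,0,1],[0.65,-1.9,-1,0,1],[0,0,-1.3,0,1],[0,0,-1.2,0,1],[0,0,0,0,1]]' 7|grep -E 'pos|^force';  python3 -m handwheel '[[-0.3,0.85,-1.3,0,1],[-0.3,0.85,-1.3,0,1],[-0.23,0.66,-1.65,0,1],[-0.23,0.66,-1.65,0,1],[0,0,0,0,1],[0,0,0,0,1]]'
python3 - <<'E'
from plant import read_camera
import cv2
a=read_camera("scene")[:,:,::-1][110:290,190:350]; 
b=read_camera("top")[:,:,::-1][130:310,150:350]
cv2.imwrite("pics/sc6.png",cv2.resize(cv2.hconcat([a,b]),None,fx=2.2,fy=2.2))
E
```

```text
tool_pos: [0.5233, 0.1722, 0.4011]
force: [0.2, -1.0, -0.2]
t: 14.58
tool_pos: [0.5131, 0.2019, 0.3433]
orientation: [-1.908, -2.495, 0.001]
force: [0.2, 0.5, -1.5]
opening: 0.0238
gripper_force: 7.0
```

View pics/sc6.png

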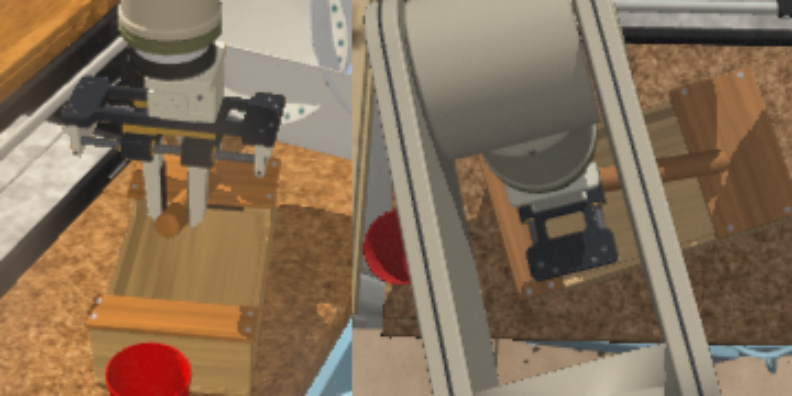

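The pin's inner end now rests on the wide board at (725,160), and the pin is pivoting flat with low forces. I'll keep lowering.

```bash
python3 -m handwheel '[[-0.13,0.38,-1.6,0,1],[-0.13,0.38,-1.6,0,1],[-0.05,0.14,-1.6,0,1],[-0.05,0.14,-1.3,0,1],[0,0,0,0,1],[0,0,0,0,1]]'; python3 -m handwheel '[[0,0,-0.3,0,1],[0,0,-0.2,0,1],[0,0,0,0,1]]'
python3 - <<'E'
from plant import read_camera
import cv2
a=read_camera("scene")[:,:,::-1][110:290,190:350]; 
b=read_camera("top")[:,:,::-1][130:310,150:350]
cv2.imwrite("pics/sc7.png",cv2.resize(cv2.hconcat([a,b]),None,fx=2.2,fy=2.2))
E
```

```text
t: 15.42
tool_pos: [0.5096, 0.2124, 0.2827]
orientation: [1.909, 2.495, 0.0]
force: [0.2, 0.1, -0.5]
opening: 0.0237
gripper_force: 7.0
t: 15.8
tool_pos: [0.5095, 0.2125, 0.2775]
orientation: [1.908, 2.495, 0.0]
force: [0.1, 0.6, -0.4]
opening: 0.024
gripper_force: 7.0
```

View pics/sc7.png

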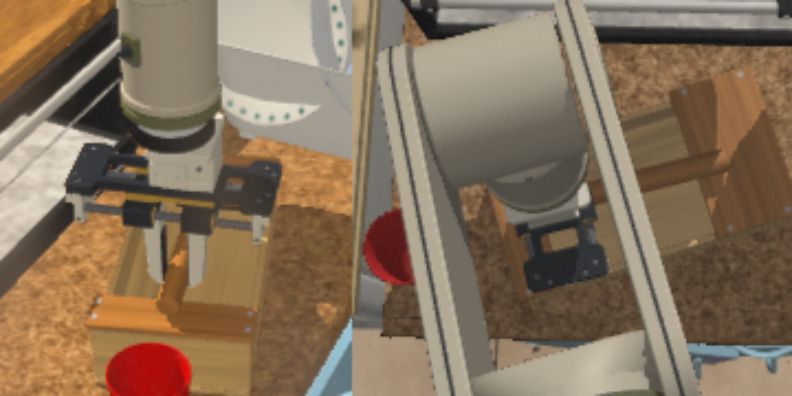

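The pin is nearly flat: outer end above the narrow board at (172,303), inner end on the wide board at (720,155). A bit lower until it bears.

```bash
for k in 1; do python3 -m handwheel '[[0,0,-0.2,0,1],[0,0,0,0,1]]'|grep -E 'pos|^force'; done; python3 -m handwheel '[[0,0,-0.2,0,1],[0,0,0,0,1]]'|grep -E 'pos|^force'; python3 -m handwheel '[[0,0,-0.2,0,1],[0,0,0,0,1]]'|grep -E 'pos|^force'
```

```text
tool_pos: [0.5094, 0.2124, 0.2753]
force: [-0.2, 0.3, -1.1]
tool_pos: [0.5098, 0.2126, 0.2743]
force: [-1.8, 0.1, 5.9]
tool_pos: [0.51, 0.2126, 0.2729]
force: [-2.7, -0.9, 8.3]
```

```bash
python3 -m handwheel '[[0,0,0.1,0,0.6],[0,0,0.1,0,0.6],[0,0,0,0,0.6],[0,0,0,0,0.6]]'|grep -E 'pos|open|^force'; python3 -m handwheel '[[0.35,-1.3,0,0,0.6],[0.35,-1.3,0,0,0.6],[0.35,-1.3,0,0,0.6],[0.35,-1.3,0,0,0.6],[0.36,-1.27,0,0,0.6],[0,0,0,0,0.6],[0,0,-0.2,0,0.6]]'|grep -E 'pos|open|^force'; python3 -m handwheel '[[0,0,0,0,1],[0,0,0,0,1],[0,0,0,0,1],[0,0,0,0,1],[0,0,0,0,1]]' 25
python3 - <<'E'
from plant import read_camera
import cv2
a=read_camera("scene")[:,:,::-1][110:290,190:350]; 
b=read_camera("top")[:,:,::-1][130:310,150:350]
cv2.imwrite("pics/sc8.png",cv2.resize(cv2.hconcat([a,b]),None,fx=2.2,fy=2.2))
E
```

```text
tool_pos: [0.5094, 0.2124, 0.2732]
force: [-0.3, 0.4, 0.2]
opening: 0.037
tool_pos: [0.5272, 0.1478, 0.2715]
force: [0.0, 0.0, 0.4]
opening: 0.0371
t: 18.65
tool_pos: [0.527, 0.1478, 0.2713]
orientation: [-1.908, -2.495, 0.0]
force: [-0.6, -0.3, -1.1]
opening: 0.0234
gripper_force: 25.0
```

View pics/sc8.png

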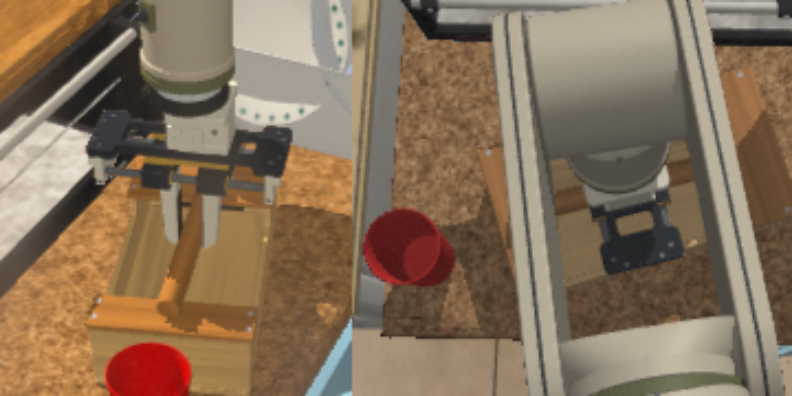

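The pin lies level across both boards, its outer end on the narrow board at (172,310), and the gripper closes at its middle. Lift by 7 cm.

```bash
python3 -m handwheel '[[0,0,0.6,0,1],[0,0,1,0,1],[0,0,1.2,0,1],[0,0,1.2,0,1],[0,0,1.2,0,1],[0,0,1,0,1],[0,0,0.8,0,1],[0,0,0,0,1],[0,0,0,0,1],[0,0,0,0,1]]' 30
python3 - <<'E'
from plant import read_camera
import cv2
a=read_camera("scene")[:,:,::-1][90:270,190:350]; 
b=read_camera("top")[:,:,::-1][130:310,150:350]
cv2.imwrite("pics/sc9.png",cv2.resize(cv2.hconcat([a,b]),None,fx=2.2,fy=2.2))
E
```

```text
t: 20.0
tool_pos: [0.5269, 0.1477, 0.3408]
orientation: [-1.908, -2.495, 0.001]
force: [0.1, -0.1, -0.6]
opening: 0.023
gripper_force: 30.0
```

View pics/sc9.png

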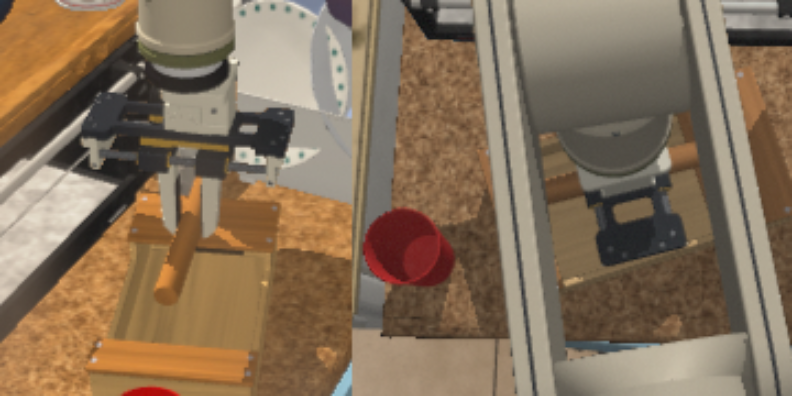

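I've now viewed 13 pictures, three over your limit of 10, so I won't view any more. The levelness check uses pixels from the last one: outer end (166,290), far end about (190,183).

Run:
```python
from h import *
c=get_calibration("scene");f=210/np.tan(np.radians(c["fovy"]/2));T=np.linalg.inv(c["pose"])
g=np.array([.5269,.1477,.164]);u=np.array([.263,-.965,0])
for a in(-15,-8,0,8,15):
    r=np.radians(a)
    for off in(0,):
      out=[]
      for s in(-.11,.11):
        X=T[:3,:3]@(g+s*(u*np.cos(r)+[0,0,np.sin(r)]))+T[:3,3];p=f*X[:2]/X[2]+[c["cx"],c["cy"]]
        out.append(((p-[190,90])*2.2).round(0))
      print(a,out)
```

```text
-15 [array([164., 265.]), array([211., 185.])]
-8 [array([164., 278.]), array([212., 173.])]
0 [array([164., 292.]), array([212., 161.])]
8 [array([165., 304.]), array([211., 149.])]
15 [array([166., 313.]), array([211., 139.])]
```

```bash
python3 -c "
from plant import job,readout
s=readout.read_state();print(s['gripper_force'],s['opening'],s['t']);print(job.close_job())"
```

```text
29.989804923534393 0.023441331083038863 20.1
the job is handed in; nothing more can be done
None
```

The job is handed in at 20.1 s with the pin held level (outer-end pixel fits about 0°) at about 0.16 m, clear above the box; it met the pad at about 9 N and I saw no bystander disturbed, but the hand-in returned no verdict and I viewed 13 pictures, three over your limit of 10.

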